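# Shut and lock the instrument's access panel

## Robot

A 6-joint arm with a two-finger parallel gripper is mounted at the origin on the work surface. World frame = base frame: x ahead of the robot, y to its left, z up, the work surface at z = 0. Lengths are in mm, angles in rad, forces in N, time in s.
With the tool pointing down it reaches from about 275 to 750 mm from the base axis. Payload 10.2 kg.
Tool frame: the origin (TCP) lies on the centre line of the jaws, within the pads' length; the fingertips stand 8 mm ahead of it and the grasp point (between the pads) lies 11 mm behind it; x points along the fingers, y is the direction in which the jaws open and shut, and the axes are right-handed (so a half turn about x gives the same grasp; the last joint's range is limited). The gripper opens to 85 mm and grips with 20 to 120 N. Pads are 22 mm wide; open, the fingers measure 114 mm over their backs; the gripper's body (76 mm by 85 mm) begins 54 mm behind the grasp point. The pads swing forward as they close: fully open they stand 13 mm farther back than shut.
Start: joints at [-1.435, 0.313, 1.498, -0, 1.331, -0.223], TCP at [184.342, -491.578, 239.294] pointing down, gripper open.
Joint ranges: [-2.94, 2.94], [-0.97, 2.17], [0.19, 2.56], [-1.23, 4.37], [0.02, 3.11], [-2.88, 2.88]. Speed limits (rad/s): [2.39, 2.39, 3.01, 3.14, 3.14, 3.14].

## Interface

Orientations are given as a unit quaternion [w, x, y, z].
In Python, from rig import ctrl, vision, workorder gives the robot as it stands. The module is installed in compiled form; this text tells all that it offers.
- The arm moves only by the shell command python3 -m jog 'ROWS' [OPENING] [FORCE]. ROWS is JSON, a list that holds one entry, the list of rows, each a list of 6 numbers: the shift along the tool's x, y, z in m, then the turn, a rotation vector about the tool's x, y, z in rad. A call has 1 to 12 rows; each row shifts and turns the commanded pose from where the row before left it, along the tool's axes as they then stand; what a row does not reach is not made up. A row lasts 1/8 s, in which the tool goes at most 62.5 mm and 10.7 degrees, less where a joint would pass 70% of its speed; a pose out of reach is approached as far as the arm can. A call is refused whole if a number of a shift passes 0.0625 or a number of a turn 0.188, either way. A call with a gripper value outside its range is refused whole. OPENING is the closure in counts, from 0 (fully open) to 255 (shut), set as the call begins (- or left out, the last holds). The fingers move at their own pace and stop on an object; FORCE is the grip in N (left out, the last holds). Time passes only in rows, so rows that do not move let the fingers close. It gives the time, the measured TCP pose, the force and the opening at its end, in the units of the state.
- ctrl.sense(): the state, without advancing time (a new reading comes with each control period).
- vision.capture(name): name is "scene" or "top"; returns a dict with "image" (384x512x3 uint8, red, green, blue), "mtx" (3x3 intrinsics, pixels), "R" (3x3) and "t" (3): a world point X has camera coordinates R X + t. Camera axes: x right, y down, z forward; pixel columns grow to the right and rows downward; lengths in mm; the calibration is good to about 2 mm. A picture is of the moment at which its call begins. There is no depth.
- workorder.finish_job(): hands the job in, once; it reports no verdict.
The state is a dict: "time_s": time; "joints": joint angles; "dq": joint speeds; "tau": joint torques, N m; "eef_pos": TCP position; "ee_rot": TCP orientation; "force": force on the tool from outside, world axes, zero at the start; "wrist_torque": the same for the moment, N m; "grip_width": opening from 0.0 (shut) to 1.0 (fully open).
Only numpy, scipy, OpenCV 4.12 (cv2) and the standard library are available. Lean on these libraries where they do the work, as an engineer would, in place of code of your own. Each camera call takes 0.05 s, during which the arm holds its last target.

## Task

Push the open access panel of the grey instrument base down until it is fully shut. Then set the fingertips in the slot of its round fastener and turn it a quarter turn clockwise, to its stop, so that the panel is locked. Do not lift the panel wide open, and leave the small things around it where they stand.

Things in the scene. Friction and masses are not known exactly. Their poses are not given: they have to be found in the camera images.
- unit: grey instrument power base, fixed, 270 (x) by 220 (y) mm, open rim 90 mm above the table. Origin: centre of the underside, z up; its -x (near) side faces roughly to the robot. Its top is a dark steel access panel, 227 x 220 x 8 mm; shut, the panel's upper face is 98 mm above the table. Behind the hinge a fixed deck 98 mm high carries two small knobs, 112 mm high.
- hinge (a point): middle of the panel's hinge line, which runs along the base's y; fixed in the base at (92, 0, 90) mm. The panel opens by its near edge rising about this line.
- panel (a joint): panel angle in rad: 0 = shut on the rim (hard stop), positive = near edge raised; starts 0.2 to 0.42. The hinge is stiff, the panel stays where it is left; a few N (under 6) straight down close to the near edge moves it. It goes fully down only with the fastener unlocked.
- panel_pad (a point): centre of the ribbed white push pad (30 x 34 mm), on the panel's upper face in its near left corner; moves with the panel. Panel shut, it lies at (-115, 85, 98) mm in the base's frame. Axes: x away from the near edge, y left, z out of the upper face.
- fastener (a joint): angle of the quarter-turn fastener in rad: 0 = unlocked, 1.571 = locked (hard stops at both ends), grows clockwise seen from above; starts 0 to 0.3. Steady friction of 0.1 N m; it stays where it is left. Locked, a cam tongue below the panel lies under a lip in the base, so the panel cannot open.
- slot (a point): centre of the slot's floor, on the fastener's axis; turns with it. Round black dial, 78 mm across, with a straight finger slot right across it: 28 mm wide, 13 mm deep, white floor. Axes: y along the slot (its yellow-marked end is -y), x across, z up out of the panel. Panel shut, it lies at (-73, 0, 101) mm in the base's frame.
- ring (a point): centre, at top level, of the aluminium ring fixed to the panel around the dial: inner diameter 82, outer 94 mm, top level with the dial's top (114 mm above the table when shut); it closes the slot's ends. The yellow end of the slot points at the ring's red dot (base's -y side) when unlocked, at its green dot (near edge) when locked.
- drops: white eye-drop bottle, 32 mm across, 75 mm tall; origin at the centre of its underside. Bystander: leave it where it is
- jar: glass jar with a metal lid, 54 mm across, 65 mm tall; origin at the centre of its underside. Bystander: leave it where it is
- lens: black-rimmed lens ring lying flat, 48 mm across, 14 mm tall; origin at the centre of its underside. Bystander: leave it where it is
- adapter: white plug adapter with two steel pins, body 44 x 36 x 30 mm; origin at the centre of its underside. Bystander: leave it where it is
- fuses: small cardboard box, 50 x 35 x 24 mm; origin at the centre of its underside. Bystander: leave it where it is
- testrod: steel focusing rod on a round foot 44 mm across, 85 mm tall, standing; origin at the centre of its underside. Bystander: leave it where it is
- screwdriver: screwdriver with a green handle, 160 mm long, lying; origin on its length, on the surface. Bystander: leave it where it is

How it is judged:
By the outcome, as a careful person would: the job done as asked, in the order asked, and still so for the second after the job is handed in, with the robot touching nothing.
It also fails if it takes over 51 s, if anything falls off the work surface, if the arm or the gripper's body presses on something with over 40 N, if the wrist force passes 120 N, or if a joint passes its speed limit or range.

## Working session

There is one attempt and no reset: what is moved stays moved. The work goes in short steps, Python scripts to look and compute and a shell command to move; the robot and the scene stay as the last step left them, time stands still between calls to the robot, and variables do not carry over. Pictures are saved under pics/ and viewed, and the job is handed in when it is done.

```bash
mkdir -p pics; ls; python3 - <<'E'
from rig import ctrl, vision
import cv2,numpy as np,pickle
s=ctrl.sense();print(s)
for n in("scene","top"):
    c=vision.capture(n);pickle.dump(c,open(f"pics/{n}0.pkl","wb"))
    cv2.imwrite(f"pics/{n}0.png",cv2.resize(c["image"][:,:,::-1],(800,600),interpolation=cv2.INTER_CUBIC));print(n,c["mtx"],c["R"],c["t"])
E
```

```text
pics
{'time_s': 0.0, 'joints': array([-1.43535214e+00,  3.13405546e-01,  1.49845346e+00, -9.38349738e-06,
        1.33104001e+00, -2.23437224e-01]), 'dq': array([ 5.96565692e-04,  3.36875248e-05,  1.07522950e-03, -1.02703254e-03,
        5.18612628e-04, -4.83997332e-04]), 'tau': array([-9.07719514e-04, -4.12266576e+01, -2.59746248e+01, -1.81861678e-04,
        4.17100178e-03,  1.90785960e-05]), 'eef_pos': array([ 184.32573255, -491.2953718 ,  238.75166454]), 'ee_rot': array([ 0.1257431 ,  0.69577005,  0.12666623, -0.69573586]), 'force': array([ 0.87011394, -0.07150874,  0.09173942]), 'wrist_torque': array([ 0.05815313, -0.00512077, -0.01176417]), 'grip_width': 1.001368755542792}
scene [[447.23588561   0.         256.27844354]
 [  0.         447.23588561 186.05102222]
 [  0.           0.           1.        ]] [[ 0.72708885  0.68652649 -0.00481435]
 [ 0.46832539 -0.50109888 -0.72771646]
 [-0.50200909  0.52685984 -0.6858612 ]] [-463.95553498 -172.01124597 1290.9428005 ]
top [[478.28875792   0.         249.43911549]
 [  0.         478.28875792 193.06298077]
 [  0.           0.           1.        ]] [[ 0.01553835 -0.99981487  0.01134818]
 [-0.98217511 -0.01738855 -0.18716223]
 [ 0.1873249  -0.0082377  -0.98226347]] [  61.35094162  587.94301516 1063.84212268]
```

View pics/scene0.png

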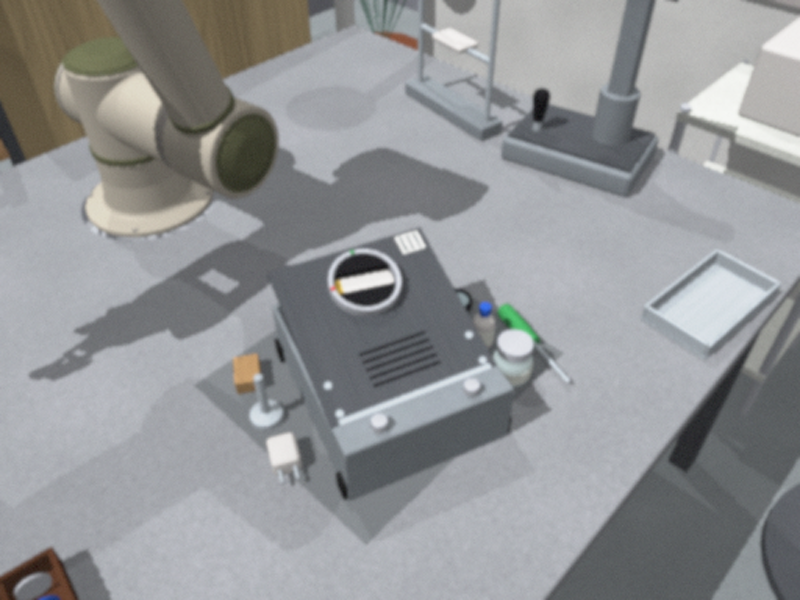

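View pics/top0.png

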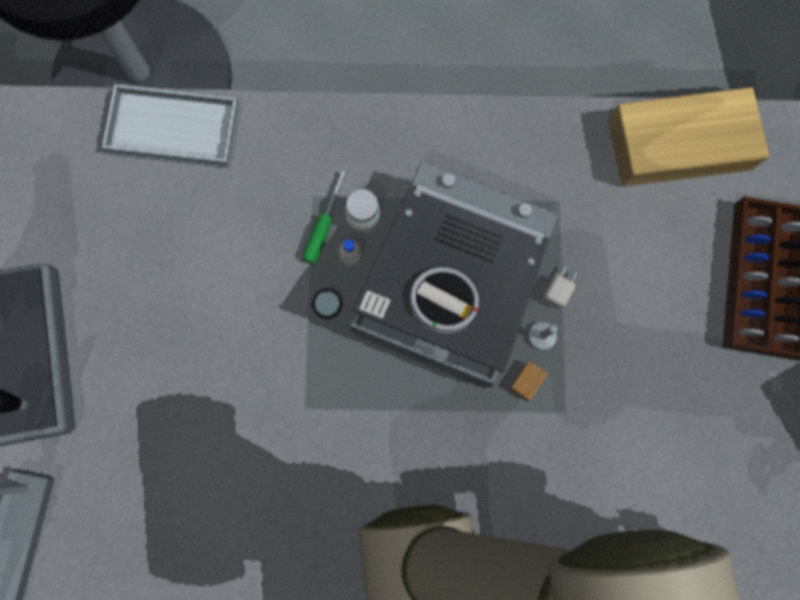

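```bash
python3 - <<'E'
import cv2,pickle,numpy as np
a=pickle.load(open("pics/top0.pkl","rb"))["image"][100:250,180:370,::-1]
b=pickle.load(open("pics/scene0.pkl","rb"))["image"][140:330,165:345,::-1]
a=cv2.resize(a,(760,600),interpolation=cv2.INTER_NEAREST);b=cv2.resize(b,(568,600),interpolation=cv2.INTER_NEAREST)
cv2.imwrite("pics/ca.png",a);cv2.imwrite("pics/cb.png",b)
E
```

```text
(no output)
```

View pics/ca.png

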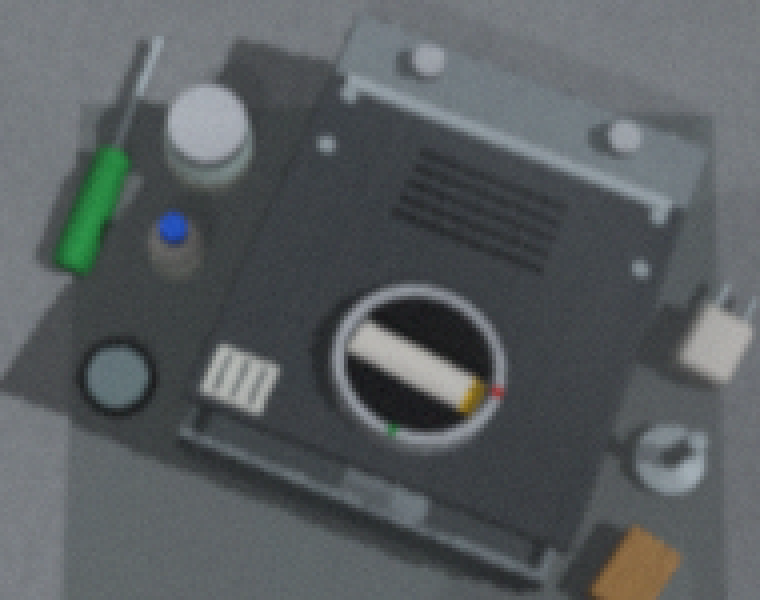

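View pics/cb.png

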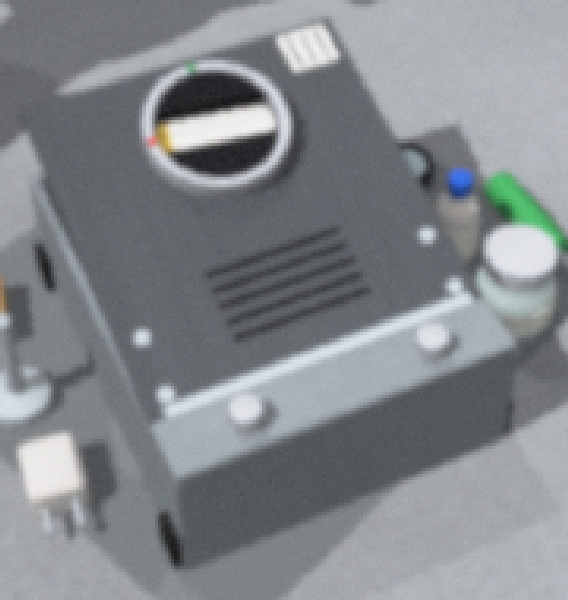

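```bash
cat > h.py <<'E'
import cv2,pickle,numpy as np
from scipy.spatial.transform import Rotation as Ro
def P(c): return c["mtx"]@np.c_[c["R"],c["t"]]
def tri(cs,ps):
    X=cv2.triangulatePoints(P(cs[0]),P(cs[1]),np.float64(ps[0]),np.float64(ps[1]))[:,0];X=X[:3]/X[3]
    e=[np.linalg.norm((lambda q:q[:2]/q[2])(P(c)@np.r_[X,1])-p) for c,p in zip(cs,ps)]
    return X,e
def plane(c,p,z):
    d=c["R"].T@np.linalg.solve(c["mtx"],np.r_[p,1]);o=-c["R"].T@c["t"];return o+d*(z-o[2])/d[2]
def proj(c,X): q=P(c)@np.r_[X,1]; return q[:2]/q[2]
def blob(im,c,r,f=.5,full=True):
    x,y=map(int,np.round(c));g=im[y-r:y+r+1,x-r:x+r+1].astype(float).min(2)
    t=np.median(g)+f*(g.max()-np.median(g));m=(g>t).astype(np.uint8)
    k,l,s,ce=cv2.connectedComponentsWithStats(m,connectivity=8)
    i=1+np.argmax(s[1:,4]);return m,l==i,ce[i]+[x-r,y-r],s[i]
E
python3 - <<'E'
from h import *
cs=[pickle.load(open(f"pics/{n}0.pkl","rb")) for n in("top","scene")]
off=[(180,100,4),(165,140,568/180)]
pts=dict(pad=[(239,379),(308,48)],ring=[(419,367),(217,124)],kL=[(429,60),(434,335)],kR=[(625,137),(247,408)],cL=[(360,15),(515,340)],cR=[(708,150),(182,472)],yel=[(471,395),(162,136)],wend=[(352,335),(275,117)],red=[(498,393),(152,142)],grn=[(392,430),(191,68)],
 h_L=[(350,78),(468,300)],h_R=[(668,202),(168,410)])
for k,v in pts.items():
    p=[np.array([a/o[2]+o[0]-.5,b/o[2]+o[1]-.5]) for (a,b),o in zip(v,off)]
    X,e=tri(cs,p);print(k,X.round(1),np.round(e,2))
# refined
for n,c,cc in(("top",cs[0],(239.25,194.5)),("scene",cs[1],(262,155))):
    m,l,ce,s=blob(c["image"],cc,9,.45);
    mm=cv2.morphologyEx(m,cv2.MORPH_CLOSE,np.ones((3,3)));
    ys,xs=np.nonzero(mm);print(n,"pad",ce,s,xs.mean()+int(round(cc[0]))-9,ys.mean()+int(round(cc[1]))-9)
E
```

```text
pad [565.7  94.3 154.1] [0.45 0.51]
ring [574.3  -1.1 153.6] [0.72 0.87]
kL [762.8 -10.3 109.6] [0.62 0.88]
kR [ 718.9 -122.2  109.1] [0.68 1.01]
cL [794.4  28.8  96.4] [0.55 0.77]
cR [ 716.2 -171.8   97.4] [0.97 1.48]
yel [558.3 -30.5 153.5] [0.29 0.36]
wend [592.2  34.2 147.4] [0.51 0.61]
red [560.  -43.  157.6] [0.55 0.68]
grn [537.1  13.8 169.6] [0.45 0.52]
h_L [755.1  34.1  97.1] [0.41 0.56]
h_R [ 683.  -148.5  100.1] [0.3  0.44]
top pad [237.29411765 193.32352941] [ 4  3  7 12 34] 239.23295454545453 194.3068181818182
scene pad [262.08148148 154.59259259] [  1   3  17  13 135] 261.95625 154.58125
```

```bash
cat >> h.py <<'E'
def st(goal=None,yaw=None):
    """goal TCP mm; yaw = world angle (deg) of the jaw axis (tool y), tool down. prints remaining in tool frame"""
    from rig import ctrl
    s=ctrl.sense();q=s["ee_rot"];R=Ro.from_quat([q[1],q[2],q[3],q[0]]).as_matrix()
    print("t",round(s["time_s"],2),"pos",s["eef_pos"].round(1),"q",s["joints"].round(3),"F",s["force"].round(1),"M",s["wrist_torque"].round(2),"w",round(s["grip_width"],3),"jawyaw",np.degrees(np.arctan2(R[1,1],R[0,1])).round(1),"x",R[:,0].round(3))
    if goal is not None: print("tool shift m",(R.T@(np.array(goal)-s["eef_pos"])/1e3).round(4))
    if yaw is not None:
        y=np.radians(yaw);G=np.c_[[0,0,-1],[np.cos(y),np.sin(y),0],[np.sin(y),-np.cos(y),0]]  # z = x cross y
        assert abs(np.linalg.det(G)-1)<1e-6
        print("turn rotvec",Ro.from_matrix(R.T@G).as_rotvec().round(4))
E
python3 - <<'E'
from h import *
st((566,95,235),-118)
st((566,95,235),62)
E
```

```text
t 0.1 pos [ 184.3 -491.4  238.8] q [-1.435  0.313  1.498  0.     1.331 -0.223] F [ 0.5 -0.7  0.6] M [ 0.03  0.02 -0.02] w 1.0 jawyaw -69.4 x [-0.     0.001 -1.   ]
tool shift m [ 0.0044 -0.415  -0.5633]
turn rotvec [8.475e-01 2.000e-04 1.100e-03]
t 0.1 pos [ 184.3 -491.4  238.8] q [-1.435  0.313  1.498  0.     1.331 -0.223] F [ 0.5 -0.7  0.6] M [ 0.03  0.02 -0.02] w 1.0 jawyaw -69.4 x [-0.     0.001 -1.   ]
tool shift m [ 0.0044 -0.415  -0.5633]
turn rotvec [-2.2941e+00 -1.4000e-03  3.0000e-04]
```

```bash
python3 -m jog '[[[0,-0.0346,-0.047,0,0,0],[0,-0.0346,-0.047,0,0,0],[0,-0.0346,-0.047,0,0,0],[0,-0.0346,-0.047,0,0,0],[0,-0.0346,-0.047,0,0,0],[0,-0.0346,-0.047,0,0,0],[0,-0.0346,-0.047,0,0,0],[0,-0.0346,-0.047,0,0,0],[0,-0.0346,-0.047,0,0,0],[0,-0.0346,-0.047,0,0,0],[0,-0.0346,-0.047,0,0,0],[0,-0.0346,-0.047,0,0,0]]]' 255 60; python3 -c "
from h import *
st((564,95,175),62)"
```

```text
time_s: 1.6
eef_pos: [567.3, 97.0, 239.0]
ee_rot: [-0.126, -0.696, -0.126, 0.696]
force: [0.9, -1.3, 0.1]
grip_width: -0.001
t 1.6 pos [567.3  97.  239. ] q [-0.034  0.426  1.339 -0.     1.378  1.178] F [ 0.9 -1.3  0.1] M [-0.02  0.02 -0.01] w -0.001 jawyaw -69.4 x [-0. -0. -1.]
tool shift m [0.064  0.0008 0.0038]
turn rotvec [-2.294e+00  2.000e-04  5.000e-04]
```

```bash
python3 -m jog '[[[0.005,0,0,-0.185,0,0],[0.005,0,0,-0.185,0,0],[0.005,0,0,-0.185,0,0],[0.005,0,0,-0.185,0,0],[0.005,0,0,-0.185,0,0],[0.005,0,0,-0.185,0,0],[0.005,0,0,-0.185,0,0],[0.005,0,0,-0.185,0,0],[0.005,0,0,-0.185,0,0],[0.005,0,0,-0.185,0,0],[0.005,0,0,-0.185,0,0],[0.005,0,0,-0.185,0,0]]]'; python3 - <<'E'
from h import *
from rig import vision
st((564,95,175),62)
c=vision.capture("scene");cv2.imwrite("pics/s1.png",cv2.resize(c["image"][100:330,165:400,::-1],(613,600),interpolation=cv2.INTER_CUBIC))
E
```

```text
time_s: 3.1
eef_pos: [566.4, 95.2, 178.7]
ee_rot: [0.68, 0.194, 0.68, -0.194]
force: [0.5, 0.2, 0.7]
grip_width: -0.002
t 3.1 pos [566.4  95.2 178.7] q [-0.037  0.472  1.43  -0.     1.24  -1.051] F [0.5 0.2 0.7] M [-0.01 -0.04 -0.01] w -0.002 jawyaw 58.1 x [-0.001  0.    -1.   ]
tool shift m [ 0.0037 -0.0015 -0.002 ]
turn rotvec [-0.0681 -0.0008  0.0004]
```

View pics/s1.png

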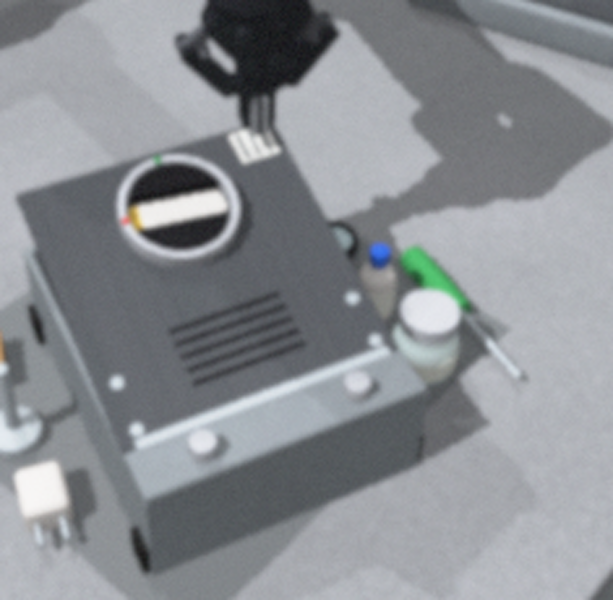

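```bash
python3 -m jog '[[[0.006,0,-0.0005,0,0,0],[0.006,0,-0.0005,0,0,0],[0.006,0,-0.0008,0,0,0],[0.006,0,-0.001,0,0,0]]]';python3 -m jog '[[[0.005,0,-0.001,0,0,0],[0.005,0,-0.001,0,0,0],[0.005,0,-0.001,0,0,0],[0.005,0,-0.001,0,0,0]]]'; python3 -m jog '[[[0.005,0,-0.001,0,0,0],[0.005,0,-0.001,0,0,0]]]';
```

```text
time_s: 3.65
eef_pos: [564.2, 96.7, 155.0]
ee_rot: [0.679, 0.197, 0.679, -0.197]
force: [-0.8, -0.2, 2.8]
grip_width: -0.005
time_s: 4.15
eef_pos: [560.9, 98.8, 135.0]
ee_rot: [0.679, 0.196, 0.679, -0.196]
force: [-0.5, -0.5, 2.3]
grip_width: -0.0
time_s: 4.4
eef_pos: [559.3, 99.9, 125.0]
ee_rot: [0.679, 0.196, 0.679, -0.196]
force: [-0.0, -1.1, 0.5]
grip_width: 0.003
```

```bash
python3 -m jog '[[[0.005,0,-0.0005,0,0,0],[0.005,0,-0.0005,0,0,0],[0.003,0,0,0,0,0]]]'; python3 -m jog '[[[0.002,0,0,0,0,0],[0.002,0,0,0,0,0]]]';python3 -m jog '[[[0.001,0,0,0,0,0],[0.001,0,0,0,0,0]]]'; python3 - <<'E'
from h import *
from rig import vision
c=vision.capture("scene");cv2.imwrite("pics/s2.png",cv2.resize(c["image"][100:330,165:400,::-1],(613,600),interpolation=cv2.INTER_CUBIC))
E
```

```text
time_s: 4.78
eef_pos: [558.2, 100.6, 111.9]
ee_rot: [0.679, 0.196, 0.68, -0.196]
force: [-1.1, -0.3, 1.3]
grip_width: -0.002
time_s: 5.03
eef_pos: [558.2, 100.6, 108.2]
ee_rot: [0.679, 0.196, 0.679, -0.196]
force: [-0.8, -0.2, 0.8]
grip_width: -0.004
time_s: 5.28
eef_pos: [558.3, 100.5, 106.3]
ee_rot: [0.679, 0.196, 0.679, -0.196]
force: [-1.7, 1.0, 2.0]
grip_width: 0.001
```

View pics/s2.png

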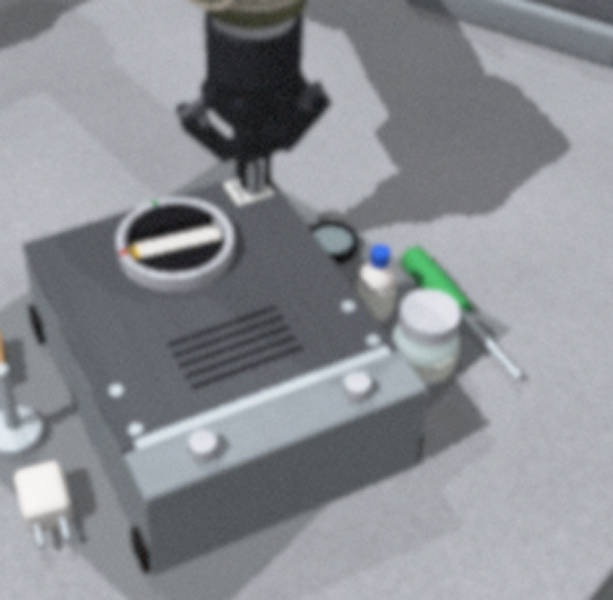

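The panel has gone down with the fingers on the pad at (248,190) and looks nearly flat. I'll push until I feel the hard stop.

```bash
for i in 1 2 3; do python3 -m jog '[[[0.001,0,0,0,0,0],[0.0005,0,0,0,0,0]]]' | grep -E "eef_pos|force"; done
```

```text
eef_pos: [558.4, 100.5, 106.0]
force: [-5.9, 0.0, 14.0]
eef_pos: [558.5, 100.5, 105.8]
force: [-11.5, 0.8, 25.2]
eef_pos: [558.6, 100.6, 105.7]
force: [-15.9, -0.4, 37.3]
```

```bash
python3 -m jog '[[[-0.01,0,0,0,0,0],[-0.025,0,0,0,0,0],[-0.04,0,0,0,0,0],[-0.03,-0.02,-0.035,0,0,0],[0,-0.025,-0.045,0,0,0],[0,-0.025,-0.045,0,0,0],[0,0,0,0,0,0]]]' 174; python3 - <<'E'
from h import *
from rig import vision
for n in("scene","top"):
    c=vision.capture(n);pickle.dump(c,open(f"pics/{n}1.pkl","wb"));i=c["image"][:,:,::-1]
    i=i[140:290,165:345] if n=="scene" else i[100:250,180:370]
    cv2.imwrite(f"pics/{n}1.png",cv2.resize(i,None,fx=4,fy=4,interpolation=cv2.INTER_NEAREST))
st()
E
```

```text
time_s: 6.95
eef_pos: [412.9, 108.3, 206.9]
ee_rot: [0.679, 0.196, 0.68, -0.196]
force: [1.1, -0.2, -0.1]
grip_width: 0.321
t 7.05 pos [415.8 107.9 207.2] q [-0.02   0.132  1.814 -0.     1.194 -1.028] F [0.1 0.3 0.2] M [ 0.01 -0.03 -0.01] w 0.322 jawyaw 57.8 x [ 0.002 -0.    -1.   ]
```

View pics/scene1.png

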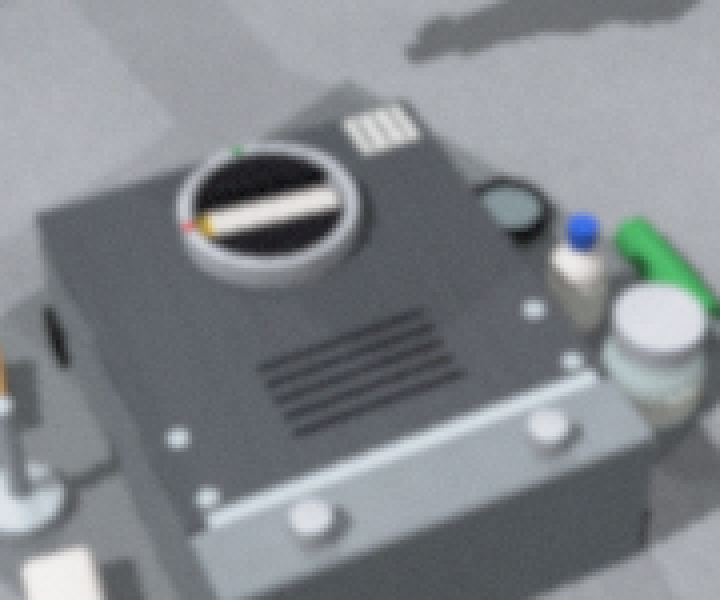

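View pics/top1.png

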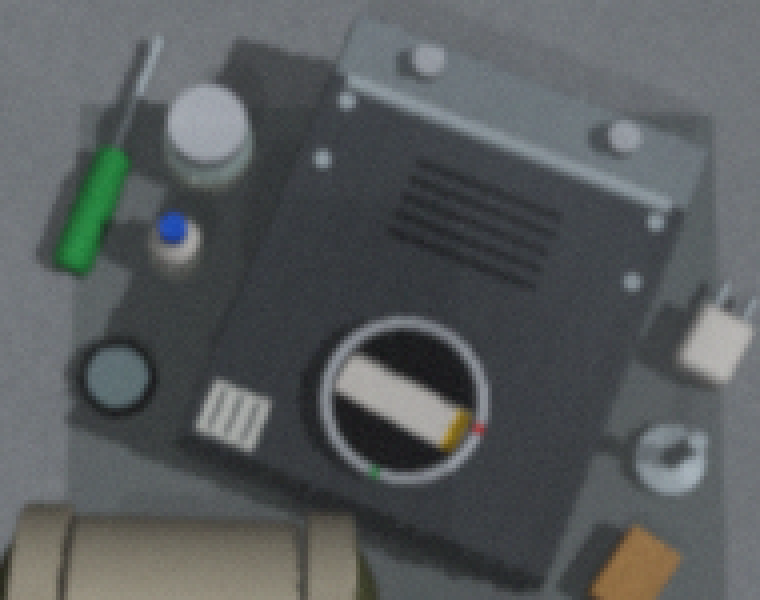

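```bash
python3 - <<'E'
from h import *
cs={n:pickle.load(open(f"pics/{n}1.pkl","rb")) for n in("top","scene")}
# ring: bright pixels annulus
guess={"top":(180+405/4-.5,100+400/4-.5),"scene":(165+270/4-.5,140+208/4-.5)}
cc={}
for n,c in cs.items():
    im=c["image"].astype(float);g=im.min(2);gx,gy=guess[n]
    # ray-wise outermost bright peak from centre
    pts=[]
    for a in np.radians(np.arange(0,360,6)):
        rr=np.arange(14,28,.25);xs=(gx+rr*np.cos(a)).astype(np.float32);ys=(gy+rr*np.sin(a)).astype(np.float32)
        v=cv2.remap(g.astype(np.float32),xs[None],ys[None],cv2.INTER_LINEAR)[0]
        if n=="scene": rr0=17*1
        k=np.argmax(v);
        if v[k]>110: pts.append((xs[k],ys[k]))
    e=cv2.fitEllipseAMS(np.float32(pts));cc[n]=np.array(e[0]);print(n,len(pts),e,"plane114",plane(c,e[0],114).round(1))
X,e=tri([cs["top"],cs["scene"]],[cc["top"],cc["scene"]]);print("ring",X.round(1),e)
c=cs["top"];print("manual top ring z114",plane(c,guess["top"],114).round(1))
im=c["image"];m=np.zeros(im.shape[:2],np.uint8)
hsv=cv2.cvtColor(im,cv2.COLOR_RGB2HSV)
yy,xx=np.mgrid[:384,:512];ins=(np.hypot(xx-guess["top"][0],yy-guess["top"][1])<18)
m=((im[:,:,0]>110)&ins).astype(np.uint8)
ys,xs=np.nonzero(m)
W=np.array([plane(c,(x,y),101)[:2] for x,y in zip(xs,ys)]).astype(np.float32)
r=cv2.minAreaRect(W);ln=cv2.fitLine(W,cv2.DIST_L2,0,.01,.01).ravel();print("slot n",len(W),r,"line yaw",np.degrees(np.arctan2(ln[1],ln[0])),W.mean(0))
for nm,v in dict(red=(480,429),grn=(375,472),yel=(456,431),pad=(233,415),kL=(429,60),kR=(625,137)).items():
    z=dict(red=114,grn=114,yel=101,pad=98,kL=112,kR=112)[nm];print(nm,plane(c,(v[0]/4+179.5,v[1]/4+99.5),z).round(1))
E
```

```text
top 56 ((281.56256103515625, 200.11215209960938), (36.66175079345703, 39.462772369384766), 203.16807556152344) plane114 [5.61e+02 4.00e-01 1.14e+02]
scene 60 ((232.17697143554688, 189.84121704101562), (30.00275230407715, 43.106300354003906), 259.2120056152344) plane114 [565.8   4.3 114. ]
ring [563.1   2.4 112.9] [np.float64(1.280798231271464), np.float64(1.5454240019967935)]
manual top ring z114 [562.4   2.2 114. ]
slot n 349 ((563.81494140625, 3.4244155883789062), (74.97096252441406, 24.437114715576172), 63.897464752197266) line yaw 62.690514 [564.06586     3.7867434]
red [546.9 -39.2 114. ]
grn [522.   18.5 114. ]
yel [547.6 -27.3 101. ]
pad [555.   97.3  98. ]
kL [760.8 -11.1 112. ]
kR [ 717.  -122.8  112. ]
```

```bash
python3 -c "
from h import *
st((563.3,3,150),63)"
```

```text
t 7.05 pos [415.8 107.9 207.2] q [-0.02   0.132  1.814 -0.     1.194 -1.028] F [0.1 0.3 0.2] M [ 0.01 -0.03 -0.01] w 0.322 jawyaw 57.8 x [ 0.002 -0.    -1.   ]
tool shift m [ 0.0575 -0.01    0.1806]
turn rotvec [-0.0916  0.0014 -0.0007]
```

```bash
python3 -m jog '[[[0,-0.002,0.036,0,0,0],[0,-0.002,0.036,0,0,0],[0.009,-0.002,0.036,0,0,0],[0.02,-0.002,0.036,0,0,0],[0.02,-0.002,0.036,0,0,0],[0.008,0,0,-0.09,0.0,0],[0,0,0,0,0,0],[0,0,0,0,0,0]]]'; python3 -c "
from h import *
st((563.3,3,135),63)"
```

```text
time_s: 8.05
eef_pos: [562.7, 3.4, 150.1]
ee_rot: [0.688, 0.166, 0.687, -0.166]
force: [0.4, -0.5, -0.0]
grip_width: 0.318
t 8.05 pos [562.7   3.4 150.1] q [-0.202  0.476  1.504  0.     1.161 -1.299] F [ 0.4 -0.5 -0. ] M [-0.03 -0.02  0.01] w 0.318 jawyaw 62.8 x [ 0.001 -0.    -1.   ]
tool shift m [ 0.0151 -0.0001  0.0008]
turn rotvec [-0.0031  0.0007 -0.0002]
```

```bash
python3 -m jog '[[[0.01,0,0.0005,0,0,0],[0.01,0,0,0,0,0],[0,0,0,0,0,0]]]'; python3 - <<'E'
from h import *
from rig import vision
for n in("scene","top"):
    c=vision.capture(n);i=c["image"][:,:,::-1]
    i=i[110:260,165:345] if n=="scene" else i[100:250,180:370]
    cv2.imwrite(f"pics/{n}2.png",cv2.resize(i,None,fx=4,fy=4,interpolation=cv2.INTER_CUBIC))
st((563.3,3,110),63)
E
```

```text
time_s: 8.43
eef_pos: [562.1, 3.4, 128.8]
ee_rot: [0.687, 0.166, 0.688, -0.166]
force: [0.5, 1.0, 0.4]
grip_width: 0.317
t 8.53 pos [562.6   3.2 129.8] q [-0.202  0.5    1.525 -0.     1.117 -1.3  ] F [ 0.3 -0.1  0.8] M [ 0.    0.01 -0.04] w 0.313 jawyaw 62.9 x [ 0. -0. -1.]
tool shift m [0.0198 0.0001 0.0007]
turn rotvec [-0.0016  0.      0.    ]
```

View pics/scene2.png

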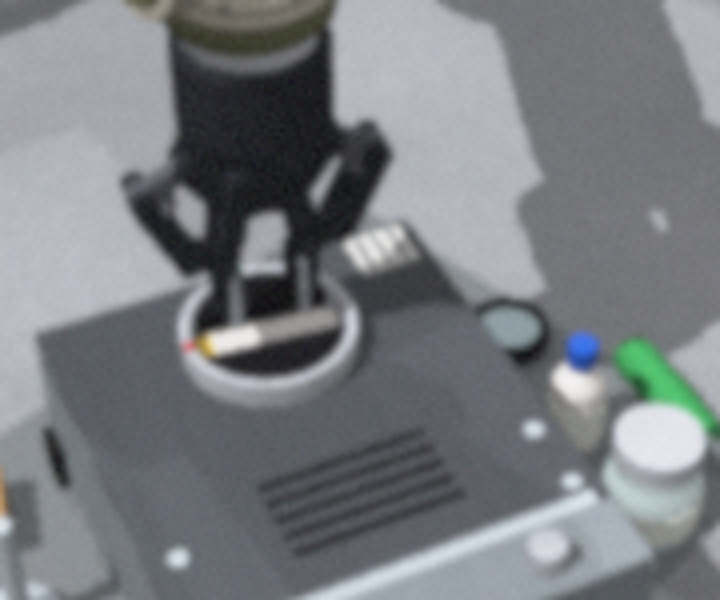

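```bash
python3 -m jog '[[[0.004,0,0.0003,0,0,0],[0.004,0,0.0003,0,0,0]]]'|grep -E "eef_pos|force"; for i in 1 2 3; do python3 -m jog '[[[0.002,0,0,0,0,0],[0.001,0,0,0,0,0]]]'|grep -E "eef_pos|force";done
```

```text
eef_pos: [563.2, 2.9, 121.6]
force: [0.5, 0.5, -0.3]
eef_pos: [563.1, 2.9, 118.7]
force: [-0.5, 0.8, -0.5]
eef_pos: [563.1, 3.0, 115.7]
force: [0.4, -1.1, -0.3]
eef_pos: [563.1, 3.0, 112.7]
force: [-0.3, 0.0, 0.6]
```

```bash
for i in 1 2 3; do python3 -m jog '[[[0.001,0,0,0,0,0],[0.001,0,0,0,0,0]]]'|grep -E "eef_pos|force";done
```

```text
eef_pos: [563.2, 2.9, 110.8]
force: [-0.7, 1.0, -0.7]
eef_pos: [563.2, 3.0, 108.7]
force: [0.8, 0.5, 3.8]
eef_pos: [563.3, 3.0, 108.5]
force: [-9.1, 1.1, 20.5]
```

```bash
python3 -m jog '[[[-0.004,0,0,0,0,0],[0,0,0,0.1,0,0],[0,0,0,0.1,0,0],[0,0,0,0.1,0,0],[0,0,0,0.1,0,0]]]'; python3 -c "
from h import *
st((563.3,3,111),63)"
```

```text
time_s: 10.9
eef_pos: [563.2, 2.8, 110.8]
ee_rot: [0.64, 0.3, 0.64, -0.3]
force: [-1.1, 0.1, 0.3]
grip_width: 0.316
t 10.9 pos [563.2   2.8 110.8] q [-0.203  0.524  1.541 -0.     1.076 -0.898] F [-1.1  0.1  0.3] M [-0.08 -0.01  0.08] w 0.316 jawyaw 39.8 x [ 0. -0. -1.]
tool shift m [-0.0002  0.0002 -0.0001]
turn rotvec [-4.046e-01  2.000e-04  1.000e-04]
```

```bash
python3 -m jog '[[[0,0,0,0.1,0,0],[0,0,0,0.1,0,0],[0,0,0,0.1,0,0],[0,0,0,0.1,0,0],[0,0,0,0.1,0,0],[0,0,0,0.1,0,0],[0,0,0,0.1,0,0],[0,0,0,0.1,0,0],[0,0,0,0.1,0,0]]]'; python3 -c "
from h import *
st()"; for i in 1 2 3; do  python3 -m jog '[[[0,0,0,0.03,0,0],[0,0,0,0.03,0,0]]]' >/dev/null; python3 -c "
from h import *
st()"; done
```

```text
time_s: 12.02
eef_pos: [563.1, 3.1, 110.8]
ee_rot: [0.446, 0.549, 0.446, -0.549]
force: [0.1, 1.0, 0.6]
grip_width: 0.319
t 12.03 pos [563.1   3.1 110.8] q [-0.203  0.524  1.541  0.     1.076  0.002] F [0.1 1.  0.6] M [0.18 0.04 0.13] w 0.319 jawyaw -11.7 x [-0.  0. -1.]
t 12.28 pos [563.2   3.1 110.8] q [-0.203  0.524  1.541  0.     1.076  0.059] F [-0.   2.7  0.9] M [0.28 0.01 0.09] w 0.319 jawyaw -15.0 x [-0.  0. -1.]
t 12.53 pos [563.2   3.1 110.8] q [-0.203  0.524  1.541  0.     1.076  0.121] F [-0.   2.8  0.8] M [0.39 0.04 0.12] w 0.316 jawyaw -18.5 x [ 0.  0. -1.]
t 12.78 pos [563.2   3.1 110.8] q [-0.203  0.524  1.541  0.     1.076  0.181] F [-0.3  3.8  0.2] M [ 0.49 -0.08  0.11] w 0.317 jawyaw -22.0 x [ 0.  0. -1.]
```

```bash
for i in 1 2 3 4 5; do  python3 -m jog '[[[0,0,0,0.02,0,0],[0,0,0,0.02,0,0]]]' >/dev/null; python3 -c "
from h import *
st()"; done
```

```text
t 13.03 pos [563.2   3.1 110.8] q [-0.203  0.524  1.541  0.     1.076  0.22 ] F [0.7 3.5 0.5] M [ 0.57 -0.07  0.08] w 0.318 jawyaw -24.3 x [ 0.  0. -1.]
t 13.28 pos [563.2   3.  110.8] q [-0.203  0.524  1.541  0.     1.076  0.26 ] F [1.5 4.3 1. ] M [ 0.67 -0.16  0.11] w 0.316 jawyaw -26.5 x [ 0.  0. -1.]
t 13.53 pos [563.2   3.  110.8] q [-0.203  0.524  1.541  0.     1.076  0.301] F [ 1.8  4.9 -0.7] M [ 0.72 -0.1   0.14] w 0.317 jawyaw -28.8 x [ 0.  0. -1.]
t 13.78 pos [563.2   3.  110.8] q [-0.203  0.524  1.541  0.     1.076  0.341] F [ 0.8  4.6 -0.5] M [ 0.82 -0.19  0.11] w 0.316 jawyaw -31.1 x [ 0.  0. -1.]
t 14.03 pos [563.2   3.1 110.8] q [-0.202  0.524  1.541 -0.     1.076  0.38 ] F [1.4 4.9 0.2] M [ 0.87 -0.22  0.77] w 0.315 jawyaw -33.4 x [ 0. -0. -1.]
```

```bash
python3 -m jog '[[[0,0,0,0.01,0,0],[0,0,0,0.01,0,0]]]' >/dev/null; python3 -c "
from h import *
st()"; python3 -m jog '[[[0,0,0,-0.05,0,0],[0,0,0,-0.05,0,0],[0,0,0,-0.02,0,0]]]' >/dev/null; python3 -c "
from h import *
st()"
```

```text
t 14.28 pos [563.2   3.1 110.8] q [-0.202  0.524  1.541 -0.     1.076  0.399] F [1.2 5.4 0.6] M [ 0.89 -0.27  1.21] w 0.319 jawyaw -34.4 x [ 0. -0. -1.]
t 14.65 pos [563.1   2.4 110.8] q [-2.030e-01  5.240e-01  1.541e+00 -1.000e-03  1.076e+00  2.790e-01] F [-0.3 -0.8  0. ] M [0.04 0.02 0.02] w 0.314 jawyaw -27.6 x [-0.    -0.001 -1.   ]
```

Stop reached (moment rose sharply from 0.1 to 1.2 N m), slack restored, no load. Withdraw straight up, back away and look.

```bash
python3 -m jog '[[[-0.005,0,0,0,0,0],[-0.015,0,0,0,0,0],[-0.03,0,0,0,0,0],[-0.04,0,0,0,0,0],[-0.02,-0.04,0,0,0,0],[0,-0.05,0,0,0,0],[0,-0.05,0,0,0,0],[0,-0.02,0,0,0,0],[0,0,0,0,0,0]]]'; python3 - <<'E'
from h import *
from rig import vision
for n in("scene","top"):
    c=vision.capture(n);pickle.dump(c,open(f"pics/{n}3.pkl","wb"));i=c["image"][:,:,::-1]
    i=i[140:290,165:345] if n=="scene" else i[100:250,180:370]
    cv2.imwrite(f"pics/{n}3.png",cv2.resize(i,None,fx=4,fy=4,interpolation=cv2.INTER_NEAREST))
st()
E
```

```text
time_s: 15.78
eef_pos: [421.0, 77.5, 222.1]
ee_rot: [0.367, 0.605, 0.366, -0.604]
force: [0.6, 0.8, -0.0]
grip_width: 0.316
t 15.88 pos [422.1  76.8 221.5] q [-0.094  0.115  1.793 -0.     1.232  0.388] F [-0.  -0.9 -0.3] M [-0.06 -0.01 -0.02] w 0.319 jawyaw -27.6 x [ 0.002 -0.    -1.   ]
```

View pics/scene3.png

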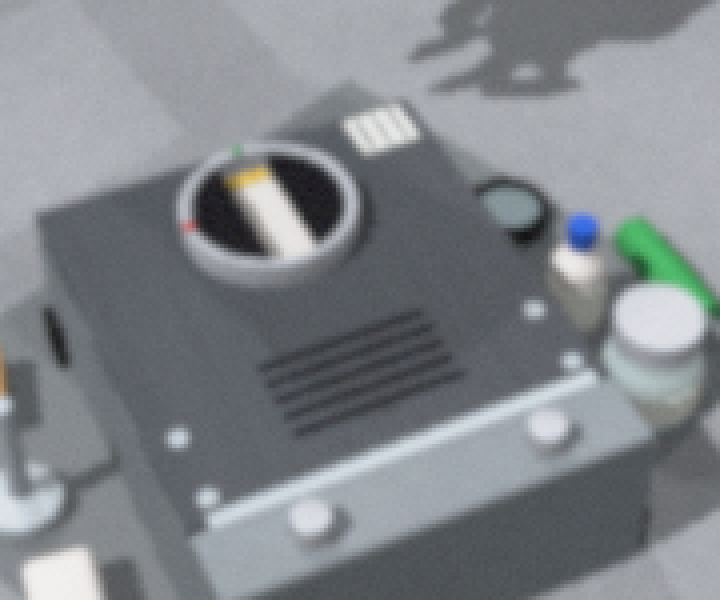

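View pics/top3.png

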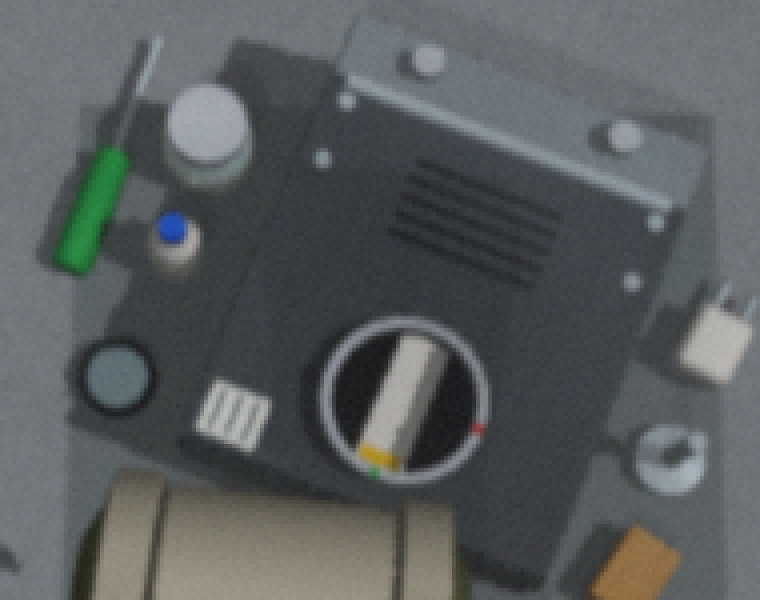

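```bash
python3 - <<'E'
from h import *
for n,gs in(("top",(280.75,199.5)),("scene",(232,191))):
    c=pickle.load(open(f"pics/{n}3.pkl","rb"));im=c["image"];yy,xx=np.mgrid[:384,:512]
    ins=(np.hypot(xx-gs[0],(yy-gs[1])*(1 if n=="top" else 1.4))<18);sat=(im.max(2).astype(int)-im.min(2))
    for t in(75,110):
        ys,xs=np.nonzero((im[:,:,0]>t)&ins);W=np.array([plane(c,(x,y),101)[:2] for x,y in zip(xs,ys)]).astype(np.float32)
        l=cv2.fitLine(W,cv2.DIST_HUBER,0,.01,.01).ravel();print(n,t,len(W),np.degrees(np.arctan2(l[1],l[0])),cv2.minAreaRect(W))
a,b=[pickle.load(open(f"pics/top{k}.pkl","rb"))["image"].astype(int) for k in(0,3)]
d=np.abs(a-b).max(2)
for nm,(x,y) in dict(drops=(223,160),jar=(232,133),lens=(209,194),adapter=(359,186),testrod=(347,214),fuses=(339,241),screw=(205,147)).items(): print(nm,d[y-6:y+7,x-6:x+7].mean().round(1))
E
```

```text
top 75 458 -19.586535 ((569.1343994140625, 9.236610412597656), (57.26890563964844, 80.75592041015625), 61.4998779296875)
top 110 313 -19.78813 ((564.22314453125, 6.562221527099609), (27.057056427001953, 77.28046417236328), 75.43368530273438)
scene 75 358 -21.392061 ((560.8428344726562, 18.307415008544922), (59.52861404418945, 78.64268493652344), 61.839866638183594)
scene 110 299 -22.046326 ((556.624755859375, 9.596750259399414), (30.556610107421875, 78.77497863769531), 73.50201416015625)
drops 22.6
jar 7.7
lens 5.8
adapter 7.9
testrod 6.8
fuses 6.4
screw 6.2
```

```bash
python3 -c "
from rig import workorder
print(workorder.finish_job())"
```

```text
the job is handed in; nothing more can be done
None
```

The panel is shut and the fastener is locked. I handed the job in at about 16 s of the 51 s allowed; `finish_job` reports no verdict.

- **Panel:** I pushed it down on its white pad with closed fingers to the hard stop. Force rose from about 2 N to 37 N with the fingertips at about 98 mm, the shut height. It still looked flat in the last pictures.
- **Fastener:** I set both fingertips in the slot, touching its floor at about 101 mm, then lifted 2 mm and turned clockwise. The moment stayed near 0.1 N m and rose to 1.2 N m at the stop.
- **Slot angle:** The yellow end now points at the green dot. The slot measures between -19.6° and -22.0° in world yaw depending on camera and threshold; the base's own yaw puts locked at -21.4°. The top view reads about 2° off and the scene view under 1°, which I put down to shading on the slot floor, since the stop was felt.
- **Bystanders:** The before and after top views show all seven where they were. The eye-drop bottle's pixels did change more than the others (22.6 against 6–8). Its outline sits in the same place, so I take that as the shadow of the raised panel having gone.
- **Robot:** It was clear of everything, at zero force, when I handed in.

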